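# Hold the tablet mill's bayonet lid at its pulse mark

### The job

Close the tablet mill with its blue bayonet lid: set the lid fully down into the mouth with the grip bar in line with the two white marks, then twist it clockwise (seen from above) until the bar points at the green pulse marks, half-way to the lock. The spring turns the lid back if it is let go, so finish while still holding it there by its bar; do not turn it on into the lock at the red marks, and leave the other things on the worktop where they are.

Things in the scene. Friction and masses are not known exactly. Their poses are not given: they have to be found in the camera images.
- lid_grip (a point): Middle of the upright grip bar of the loose blue lid (about 120 g), 37 mm above its underside. Bar along x: 64 mm long, 14 thick (y), from 15 below this point to 15 above. Under it a disc 80 in diameter, its top 15 below this point, 6 thick, with white pips at the bar's ends. z up; the lid is the same after half a turn about z.
- lid_foot (a point): Centre of the underside of the lid's grey plug (57 mm in diameter, 16 long, below the disc), on which the lid stands on the worktop; axes as lid_grip. Two lugs stick out of the plug under the ends of the bar (along x), to 37 from the axis, 11 wide, from 2 to 8.5 above this point.
- mill_mouth (a point): Centre of the open mouth (62 mm in diameter) of the fixed white tablet mill, at the top of its grey collar (100 in diameter), 90 above the worktop; z up. Lip 6 thick; slots for the lugs at both ends of the x axis (white marks), 21 wide, reaching 41 from the axis. With the lid seated, disc on collar, lid_grip is 21 above this point (35 if lugs stand on the lip); play 2 sideways, 1.5 up.
- green_mark (a point): One of the two green pulse marks on the collar's top, 45 mm from the axis, 45 degrees clockwise (from above) of a slot; the other is opposite. Red lock marks are at 90 degrees. In the slots the seated lid can turn about 0.14 rad either way.
- pulse_ring (a joint): Turn (rad) of the sprung ring under the mill's lip, 0 at rest, growing clockwise from above. The seated lid's lugs push it once the lid has turned about 0.15 from the slots: lid angle = value + 0.15 or so (0.63 at the green marks). Its spring turns the lid back with 0.07 N m at 0, 0.13 at the green marks. From about 0.82 the lugs ride over stiff plungers; past them, about 1.4, it stays locked.
- specimen_cup_a: specimen cup with red lid, 62 mm in diameter, 72 mm high, origin under its centre; a bystander
- specimen_cup_b: specimen cup with yellow lid, 62 mm in diameter, 72 mm high, origin under its centre; a bystander
- lab_timer: white timer, 58 x 66 x 17 mm, origin under its centre; a bystander
- glucose_meter: white hand-held meter, 93 x 52 x 20 mm, origin under its centre; a bystander
- oximeter: finger oximeter, 58 x 32 x 31 mm, origin under its centre; a bystander

How it is judged:
By the outcome, as a careful person would: the job done as asked, in the order asked, and still so for the second after the job is handed in, while the arm keeps its last pose, push and grip.
It also fails if it takes over 38 s, if anything falls off the work surface, if the arm or the gripper's body presses on something with over 40 N, if the wrist force passes 120 N, or if a joint passes its speed limit or range.

### The arm

A 6-joint arm with a two-finger parallel gripper is mounted at the origin on a cart in front of the work surface, level with it; the furniture and walls round the work are solid. World frame = base frame: x ahead of the robot, y to its left, z up, the work surface at z = 0. Lengths are in mm, angles in rad, forces in N, time in s.
With the tool pointing down it reaches from about 275 to 750 mm from the base axis. Payload 10.2 kg.
Tool frame: the origin (TCP) lies between the finger pads; the fingertips stand 11 mm ahead of it and the grasp point (between the pads) lies 8 mm behind it; z points along the fingers, y is the line along which they close (so a half turn about z gives the same grasp; the last joint's range is limited). The gripper opens to 85 mm and grips with 20 to 120 N. Pads are 22 mm wide; open, the fingers measure 114 mm over their backs; the gripper's body (76 mm by 85 mm) begins 54 mm behind the grasp point. The pads swing forward as they close: fully open they stand 13 mm farther back than shut.
Start: joints at [0.949, 0.313, 1.498, -0, 1.331, -0.223], TCP at [203.877, 483.803, 242.294] pointing down, gripper open.
Joint ranges: [-2.94, 2.94], [-0.97, 2.17], [0.19, 2.56], [-1.23, 4.37], [0.02, 3.11], [-2.88, 2.88]. Speed limits (rad/s): [2.39, 2.39, 3.01, 3.14, 3.14, 3.14].

### API

Orientations are given as a unit quaternion [w, x, y, z].
In Python, from rig import sense, eyes, finish_job gives the robot as it stands.
- The arm moves only by the shell command python3 -m jog 'ROWS' [FORCE]. ROWS is JSON, a list of rows, each a list of 7 numbers: the shift along the tool's x, y, z in m, then the turn, a rotation vector about the tool's x, y, z in rad, then the finger opening in m, from 0 to 0.0854. In form: [[dx, dy, dz, rx, ry, rz, gripper], ...]. A call has 1 to 5 rows; each row shifts and turns the commanded pose from where the row before left it, along the tool's axes as they then stand; what a row does not reach is not made up. A row lasts 1/10 s, in which the tool goes at most 50 mm and 8.59 degrees, less where a joint would pass 70% of its speed; a pose out of reach is approached as far as the arm can. A call is refused whole if a number of a shift passes 0.05 or a number of a turn 0.15, either way. A call with a gripper value outside its range is refused whole. The fingers move at their own pace and stop on an object; FORCE is the grip in N (left out, the last holds). Time passes only in rows, so rows that do not move let the fingers close. It gives the time, the measured TCP pose, the force, the opening and the grip force at its end, in the units of the state.
- sense(): the state, without advancing time (a new reading comes with each control period).
- eyes.capture(name): name is "side" or "top" or "wrist"; returns the picture (480x640x3 uint8, red, green, blue); there is no depth.
- eyes.calibration(name): a dict with "fx", "fy", "cx", "cy" (pixels), "cam_to_world" (4x4, takes a point from camera to world coordinates); the wrist camera has in their place "mount" (4x4, takes a point from camera to tool coordinates, whose origin is the TCP and whose axes are the flange's). Camera axes: x right, y down, z forward; pixel columns grow to the right and rows downward; lengths in mm; the calibration is good to about 2 mm. The wrist camera is an equidistant fisheye: a pixel r from the principal point sees the ray r / f radians off the axis. A picture is of the moment at which its call begins: read the wrist's pose just before it. calibration takes no time and is no camera call.
- finish_job(): hands the job in; it is judged then, once.
The state is a dict: "time_s": time; "joints": joint angles; "dq": joint speeds; "tau": joint torques, N m; "eef_pos": TCP position; "ee_rot": TCP orientation; "force": force on the tool from outside, world axes, zero at the start; "wrist_torque": the same for the moment, N m; "grip_width": opening from 0.0 (shut) to 1.0 (fully open); "grip_force": force on a finger pad.
Only numpy, scipy, OpenCV 4.12 (cv2) and the standard library are available. Lean on these libraries where they do the work, as an engineer would, in place of code of your own. Each camera call takes 0.05 s, during which the arm holds its last target. There are 200 camera calls.

## Working session

There is one attempt and no reset: what is moved stays moved. The work goes in short steps, Python scripts to look and compute and a shell command to move; the robot and the scene stay as the last step left them, time stands still between calls to the robot, and variables do not carry over. Pictures are saved under pics/ and viewed, at most 10 in all, crops included, and the job is handed in when it is done.

```bash
mkdir -p pics; ls; python3 - <<'E'
from rig import sense,eyes
import cv2,numpy as np
print(sense())
for n in ("side","top"):
    im=eyes.capture(n); cv2.imwrite(f"pics/{n}0.png",im[:,:,::-1]); c=eyes.calibration(n); print(n,c)
print(eyes.calibration("wrist"))
E
```

```text
pics
{'time_s': 0.0, 'joints': array([ 9.48636620e-01,  3.13455059e-01,  1.49846034e+00,  4.88000774e-06,
        1.33100214e+00, -2.23394389e-01]), 'dq': array([ 0.00261626, -0.0007173 , -0.0001703 ,  0.0001954 ,  0.00063955,
        0.00057139]), 'tau': array([-8.59281117e-04, -4.12264037e+01, -2.59742332e+01, -1.88239810e-04,
        4.08020351e-03, -5.91298743e-06]), 'eef_pos': array([203.70441326, 483.59621349, 241.72372788]), 'ee_rot': array([-2.73957778e-04,  1.98064784e-01,  9.80188708e-01, -6.03144293e-04]), 'force': array([-1.13935773,  0.28747809,  0.31868981]), 'wrist_torque': array([-0.03680289, -0.04199734, -0.02472455]), 'grip_force': 0.0, 'grip_width': 0.9987009576649064}
side {'fx': 536.5342348653234, 'fy': 536.5342348653234, 'cx': 305.27420503869126, 'cy': 235.1581799405022, 'cam_to_world': array([[-9.88026107e-01, -6.89489396e-02,  1.38023390e-01,
         3.79510750e+02],
       [-1.53294715e-01,  5.39983477e-01, -8.27598076e-01,
         8.62903873e+02],
       [-1.74683402e-02, -8.38846761e-01, -5.44087280e-01,
         6.42273705e+02],
       [ 0.00000000e+00, 
[... 279 characters left out ...]
7655010e-01, -1.53358481e-01,  3.19179963e-02,
        -3.41720371e-01],
       [ 1.11276017e-03, -2.10624068e-01, -9.77566501e-01,
         1.17615752e+03],
       [ 0.00000000e+00,  0.00000000e+00,  0.00000000e+00,
         1.00000000e+00]])}
{'fx': 371.64829954431775, 'fy': 371.64829954431775, 'cx': 322.81651757087394, 'cy': 241.59883902932486, 'mount': array([[-1.45948827e-04, -9.45846759e-01, -3.24613443e-01,
         8.28836729e+01],
       [ 9.99999738e-01,  9.20977425e-05, -7.17958990e-04,
         1.13022785e+00],
       [ 7.08975349e-04, -3.24613463e-01,  9.45846498e-01,
        -1.30474166e+02],
       [ 0.00000000e+00,  0.00000000e+00,  0.00000000e+00,
         1.00000000e+00]])}
```

View pics/side0.png

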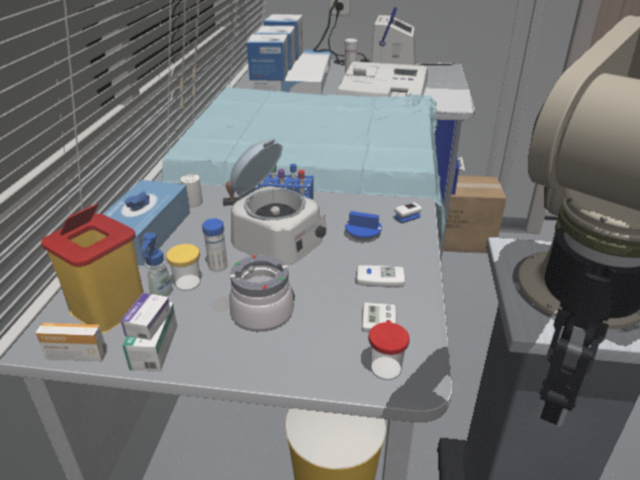

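View pics/top0.png

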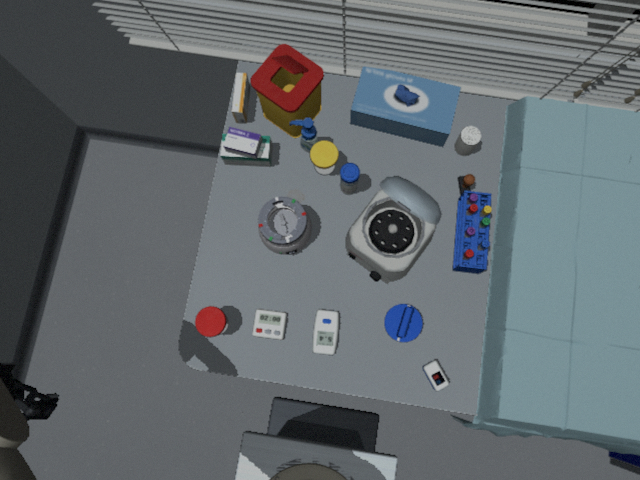

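The side view shows the blue lid at about (364,226) and the white mill at about (262,290). In the top view the lid is at (403,323) and the mill collar at (285,221), with coloured marks on the collar. Next I measure both and enlarge the mill.

```bash
cat > h.py <<'E'
import numpy as np,cv2
from rig import sense,eyes
from scipy.spatial.transform import Rotation as R
def ray(c,uv,wrist=None):
    uv=np.atleast_2d(uv).astype(float); x=(uv[:,0]-c['cx'])/c['fx']; y=(uv[:,1]-c['cy'])/c['fy']
    if wrist is None: d=np.c_[x,y,np.ones(len(x))]; T=c['cam_to_world']
    else:
        r=np.hypot(x,y)+1e-12; d=np.c_[np.sin(r)*x/r,np.sin(r)*y/r,np.cos(r)]
        q=wrist['ee_rot']; M=np.eye(4); M[:3,:3]=R.from_quat(q[[1,2,3,0]]).as_matrix(); M[:3,3]=wrist['eef_pos']; T=M@c['mount']
    return T[:3,3],d@T[:3,:3].T
def plane(c,uv,z,wrist=None):
    o,d=ray(c,uv,wrist); return o+d*((z-o[2])/d[:,2])[:,None]
def masks(im):
    h=cv2.cvtColor(im,cv2.COLOR_RGB2HSV); H,S,V=cv2.split(h)
    return dict(blue=((H>105)&(H<130)&(S>150)&(V>50)),green=((H>45)&(H<95)&(S>70)&(V>50)),red=(((H<8)|(H>172))&(S>110)&(V>60)),white=((S<30)&(V>200)))
def blobs(m,mn):
    n,l,s,c=cv2.connectedComponentsWithStats(m.astype(np.uint8)); return [(c[i].round(1),s[i,4],l==i) for i in range(1,n) if s[i,4]>=mn]
E
python3 - <<'E'
from h import *
im=cv2.imread("pics/top0.png")[:,:,::-1].copy(); c=eyes.calibration("top"); m=masks(im)
for p,a,k in blobs(m['blue'],300):
    ys,xs=np.nonzero(k); P=plane(c,np.c_[xs,ys],22)
    print('blue',p,a,plane(c,p,22)[0].round(),np.ptp(P,axis=0).round(),((P.max(0)+P.min(0))/2).round(1))
for n in('green','red','white'):
    q=np.zeros(m[n].shape,bool); q[185:260,245:325]=1
    for p,a,k in blobs(m[n]&q,2): print(n,p,a,plane(c,p,90)[0].round(1))
a=cv2.resize(im[180:260,245:325],None,fx=5,fy=5,interpolation=2); b=cv2.resize(im[285:365,360:440],None,fx=5,fy=5,interpolation=2)
cv2.imwrite("pics/crop.png",np.hstack([a,b])[:,:,::-1])
E
```

```text
blue [349.3 172.4] 300 [724.  26.  22.] [45. 42.  0.] [724.1  26.2  22. ]
blue [470.9 235. ] 1946 [ 625. -255.   22.] [181.  75.   0.] [ 634.1 -256.2   22. ]
blue [403.1 322.4] 1088 [ 416. -135.   22.] [78. 77.  0.] [ 416.6 -134.4   22. ]
green [293.2 200.6] 12 [621.8 129.3  90. ]
green [270.3 238.4] 13 [536.  161.5  90. ]
green [280.  252.5] 2 [510.4 136.9  90. ]
red [303.7 213.2] 10 [598.8 103.4  90. ]
red [260.2 225. ] 10 [560.3 186.8  90. ]
```

View pics/crop.png

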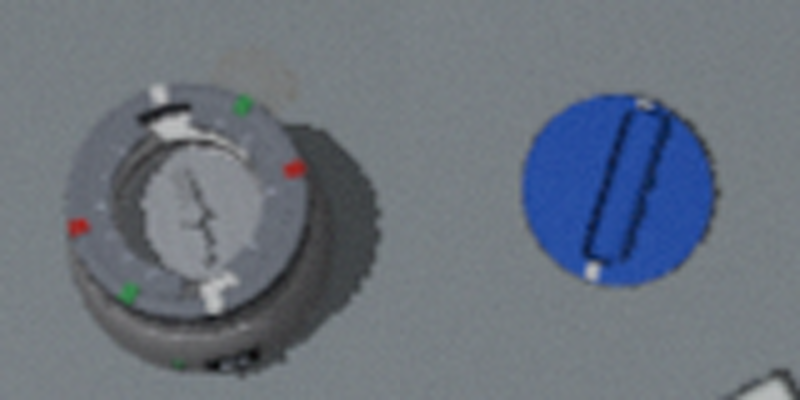

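Mill centre is about (579,145) from both mark pairs, which agree. The green marks lie at -20.5° and the red at -65°, so the slots are at +24.5°. The lid is at (416,-134) with its bar at about -9°. I move above the lid now and look closer there.

```bash
for i in 1 2 3; do python3 -m jog '[[-0.0272,-0.0305,0.0044,0,0,0,0.0854],[-0.0272,-0.0305,0.0044,0,0,0,0.0854],[-0.0272,-0.0305,0.0044,0,0,0,0.0854],[-0.0272,-0.0305,0.0044,0,0,0,0.0854],[-0.0272,-0.0305,0.0044,0,0,0,0.0854]]'; done
python3 -m jog '[[-0.0272,-0.0305,0.0044,0,0,0,0.0854],[0,0,0,0,0,-0.123,0.0854],[0,0,0,0,0,-0.123,0.0854],[0,0,0,0,0,0,0.0854]]'
python3 - <<'E'
from h import *
s=sense(); im=eyes.capture("wrist"); c=eyes.calibration("wrist"); print(s['time_s'],s['eef_pos'],s['joints'])
print(R.from_quat(s['ee_rot'][[1,2,3,0]]).as_matrix().round(3))
cv2.imwrite("pics/w1.png",im[:,:,::-1]); m=masks(im)
b=max(blobs(m['blue'],200),key=lambda t:t[1]); print(b[:2])
ys,xs=np.nonzero(b[2]); P=plane(c,np.c_[xs,ys],22,s); print(P.min(0),P.max(0))
H=cv2.convexHull(np.c_[xs,ys].astype(np.int32)); k=np.zeros(im.shape[:2],np.uint8); cv2.fillPoly(k,[H],1)
V=cv2.cvtColor(im,cv2.COLOR_RGB2HSV)
w=(V[:,:,1]<90)&(V[:,:,2]>130)&(cv2.dilate(k,np.ones((9,9)))>0)
for p,a,_ in blobs(w,5): print('white',p,a,plane(c,p,22,s)[0].round(1))
E
```

```text
time_s: 0.6
eef_pos: [270.0, 288.9, 220.0]
ee_rot: [-0.0, 0.198, 0.98, -0.0]
force: [1.1, 0.7, 0.3]
grip_width: 1.001
grip_force: 0.0
time_s: 1.1
eef_pos: [336.2, 95.5, 198.1]
ee_rot: [0.0, 0.198, 0.98, 0.0]
force: [0.7, 0.6, 0.1]
grip_width: 1.001
grip_force: 0.0
time_s: 1.6
eef_pos: [402.3, -98.0, 176.0]
ee_rot: [-0.0, 0.198, 0.98, 0.0]
force: [-0.0, 0.9, 1.2]
grip_width: 1.001
grip_force: 0.0
time_s: 2.0
eef_pos: [415.3, -135.0, 171.6]
ee_rot: [-0.0, 0.076, 0.997, 0.0]
force: [0.8, -0.4, -0.2]
grip_width: 1.001
grip_force: 0.0
2.0 [ 415.26572231 -135.00643958  171.57686491] [-5.83944191e-01  1.95163443e-01  1.84919364e+00  3.98392216e-05
  1.09804530e+00 -2.00252594e+00]
[[-0.988  0.152 -0.001]
 [ 0.152  0.988  0.   ]
 [ 0.001  0.    -1.   ]]
(array([325.6, 227.5]), np.int32(7382))
[ 378.81031202 -171.48968596   22.        ] [461.92186048 -93.38608733  22.        ]
white [359.5 221.8] 720 [ 416.7 -105.3   22. ]
white [326.5 184.3] 58 [ 383.3 -126.5   22. ]
```

View pics/w1.png

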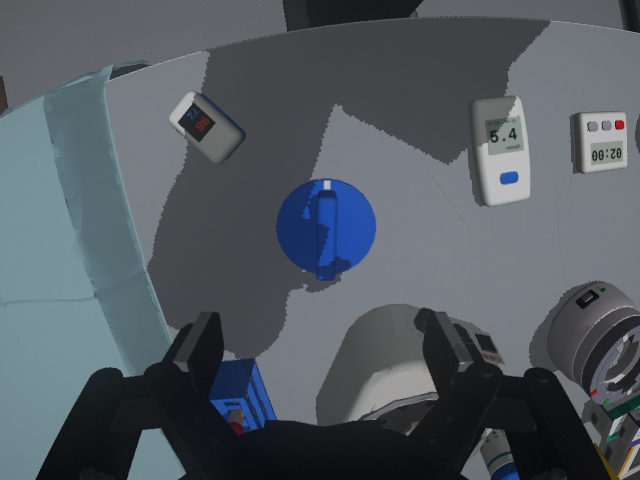

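The wrist picture shows the lid at (326,227), with its bar upright in the image and in line with the tool's x axis. The pip is at (326,184). The lid centre comes out near (418,-132.5), within 2 mm of the top view. I descend and grip.

```bash
python3 -m jog '[[-0.0023,0.0029,0.04,0,0,0,0.0854],[0,0,0.04,0,0,0,0.0854],[0,0,0.035,0,0,0,0.0854],[0,0,0.0186,0,0,0,0.0854],[0,0,0,0,0,0,0.0854]]'
python3 -m jog '[[0,0,0,0,0,0,0],[0,0,0,0,0,0,0],[0,0,0,0,0,0,0],[0,0,0,0,0,0,0],[0,0,0,0,0,0,0]]' 60
python3 -m jog '[[0,0,0,0,0,0,0],[0,0,0,0,0,0,0],[0,0,0,0,0,0,0],[0,0,0,0,0,0,0],[0,0,0,0,0,0,0]]' 60
```

```text
time_s: 2.55
eef_pos: [417.0, -131.4, 36.5]
ee_rot: [-0.002, 0.078, 0.997, 0.001]
force: [-0.1, -0.3, -0.1]
grip_width: 0.999
grip_force: 0.0
time_s: 3.05
eef_pos: [418.4, -132.5, 38.8]
ee_rot: [0.0, 0.076, 0.997, -0.0]
force: [-0.8, -1.7, 20.5]
grip_width: 0.158
grip_force: 60.9
time_s: 3.55
eef_pos: [418.4, -132.6, 38.8]
ee_rot: [0.0, 0.076, 0.997, -0.0]
force: [0.1, 0.3, 6.7]
grip_width: 0.154
grip_force: 59.0
```

```bash
python3 -m jog '[[0,0,-0.03,0,0,0,0],[0,0,-0.04,0,0,0,0],[0,0,-0.04,0,0,0,0],[0,0,-0.04,0,0,0,0],[0.0032,0.0397,-0.01,0,0,0,0]]'
python3 -m jog '[[0.0032,0.0397,0,0,0,0,0],[0.0032,0.0397,0,0,0,0,0],[0.0032,0.0397,0,0,0,0,0],[0.0032,0.0397,0,0,0,0,0],[0.0032,0.0397,0,0,0,0,0]]'
python3 -m jog '[[0.0032,0.0397,0,0,0,0,0],[-0.0347,0.0053,0,0,0,0,0],[-0.0347,0.0053,0,0,0,0,0],[-0.0347,0.0053,0,0,0,0,0],[-0.0347,0.0053,0,0,0,0,0]]'
python3 -m jog '[[0,0,0,0,0,-0.145,0],[0,0,0,0,0,-0.145,0],[0,0,0,0,0,-0.145,0],[0,0,0,0,0,-0.145,0],[0,0,0,0,0,0,0]]'
python3 - <<'E'
from h import *
s=sense(); im=eyes.capture("wrist"); c=eyes.calibration("wrist"); print(s['time_s'],s['eef_pos'],s['joints'].round(2),s['grip_width'])
M=R.from_quat(s['ee_rot'][[1,2,3,0]]).as_matrix();print(np.degrees(np.arctan2(M[1,0],M[0,0])),s['wrist_torque'],s['force'])
cv2.imwrite("pics/w2.png",im[:,:,::-1]); m=masks(im)
for n in('green','red'):
    for p,a,k in blobs(m[n],4): print(n,p,a,plane(c,p,90,s)[0].round(1))
t=eyes.capture("top");cv2.imwrite("pics/t2.png",t[:,:,::-1])
E
```

```text
time_s: 4.05
eef_pos: [422.5, -95.3, 202.1]
ee_rot: [0.003, 0.079, 0.997, -0.002]
force: [0.9, 0.2, -1.2]
grip_width: 0.147
grip_force: 59.0
time_s: 4.55
eef_pos: [435.1, 107.6, 198.3]
ee_rot: [-0.0, 0.076, 0.997, -0.0]
force: [1.0, -0.8, -2.5]
grip_width: 0.151
grip_force: 59.0
time_s: 5.05
eef_pos: [579.8, 145.7, 197.9]
ee_rot: [-0.0, 0.076, 0.997, -0.0]
force: [0.3, -0.2, -0.4]
grip_width: 0.15
grip_force: 59.0
time_s: 5.55
eef_pos: [578.5, 145.5, 198.0]
ee_rot: [-0.0, -0.213, 0.977, 0.0]
force: [0.2, 0.6, -1.0]
grip_width: 0.152
grip_force: 59.0
5.55 [578.53303676 145.51693712 197.95039455] [ 0.05  0.51  1.33 -0.    1.3  -1.95] 0.15204683636013577
-155.45442123774848 [ 0.02299342 -0.03457727 -0.00989011] [ 0.1637076   0.56141758 -1.01081324]
green [350.9 160.3] 13 [520.2 138.8  90. ]
green [371.6 202.2] 119 [539.5 163.2  90. ]
green [313.2 414.5] 186 [728.3 204.6  90. ]
red [449.7   2.2] 67 [392.8 152.   90. ]
red [564.3  47.5] 3276 [369.8 242.8  90. ]
red [255.2 246.8] 54 [600.7 104.4  90. ]
red [390.5 247. ] 63 [562.1 189.3  90. ]
```

View pics/w2.png

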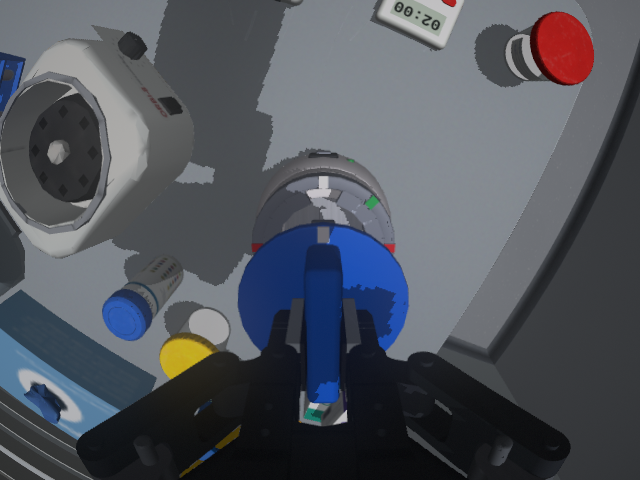

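The wrist picture shows the lid held over the mill. The lid's pip is at (323,236), and right behind it is the white slot mark at (323,184) on the collar. The green mark is at (372,202), and the reds at (255,247) and (390,247). I check where the lid sits in the hand.

```bash
python3 - <<'E'
from h import *
s=sense(); c=eyes.calibration("wrist"); im=cv2.imread("pics/w2.png")[:,:,::-1].copy()
h=cv2.cvtColor(im,cv2.COLOR_RGB2HSV); z=s['eef_pos'][2]-16.8
M=R.from_quat(s['ee_rot'][[1,2,3,0]]).as_matrix()
tl=lambda P:((P-s['eef_pos'])@M).round(1)
b=max(blobs(masks(im)['blue'],500),key=lambda t:t[1]); ys,xs=np.nonzero(b[2])
P=tl(plane(c,np.c_[xs,ys],z,s)); P=P[(P[:,0]>0)&(P[:,0]<50)]; print('disc y',P[:,1].min(),P[:,1].max(),'x max',P[:,0].max())
w=(h[:,:,1]<90)&(h[:,:,2]>110); k=np.zeros_like(w); k[224:246,312:336]=1
for p,a,_ in blobs(w&k,5): print('pip',p,a,tl(plane(c,p,z,s)))
w=(h[:,:,1]<30)&(h[:,:,2]>200); k=np.zeros_like(w); k[172:200,300:345]=1
for p,a,_ in blobs(w&k,5): print('slotmark',p,a,tl(plane(c,p,90,s)))
for n,p in dict(green=(371.6,202.2),r1=(255.2,246.8),r2=(390.5,247)).items(): print(n,tl(plane(c,p,90,s)))
E
```

```text
disc y -38.8 38.7 x max 39.6
pip [323. 235.] 166 [[34.8  0.1 16.8]]
green [[ 28.1  32.3 108.1]]
r1 [[ -3.2 -46.6 108.1]]
r2 [[ -3.4  46.7 108.1]]
```

The lid sits centred in the hand, and the mill centre is 3.4 mm toward -x of the tool with the bar aligned to the slots. I correct that and lower.

```bash
python3 -m jog '[[-0.0034,0.0002,0.03,0,0,0,0],[0,0,0.03,0,0,0,0],[0,0,0.003,0,0,0,0],[0,0,0,0,0,0,0]]'
python3 -m jog '[[0,0,0.004,0,0,0,0],[0,0,0.004,0,0,0,0],[0,0,0.003,0,0,0,0],[0,0,0.002,0,0,0,0],[0,0,0,0,0,0,0]]'
```

```text
time_s: 6.05
eef_pos: [581.7, 147.1, 135.5]
ee_rot: [-0.0, -0.211, 0.977, 0.0]
force: [0.2, -0.1, -0.3]
grip_width: 0.15
grip_force: 59.0
time_s: 6.55
eef_pos: [581.7, 147.1, 122.1]
ee_rot: [-0.0, -0.212, 0.977, 0.0]
force: [0.1, 0.4, -0.8]
grip_width: 0.151
grip_force: 59.0
```

Past 126.8 mm without contact force, so the lugs are in the slots. I lower it the rest of the way.

```bash
python3 -m jog '[[0,0,0.004,0,0,0,0],[0,0,0.003,0,0,0,0],[0,0,0.002,0,0,0,0],[0,0,0.001,0,0,0,0],[0,0,0,0,0,0,0]]'
python3 -c "
from rig import sense;s=sense();print(s['force'],s['wrist_torque'],s['eef_pos'])"
```

```text
time_s: 7.05
eef_pos: [581.7, 147.1, 112.8]
ee_rot: [0.0, -0.212, 0.977, -0.0]
force: [-3.4, -0.7, 3.9]
grip_width: 0.153
grip_force: 59.7
[-3.37382714 -0.72466086  3.90827073] [-0.05041061  0.43168103  0.05041378] [581.71688558 147.08537171 112.8429424 ]
```

```bash
python3 -m jog '[[0,0,0,0,0,0.06,0],[0,0,0,0,0,0.08,0],[0,0,0,0,0,0.08,0],[0,0,0,0,0,0.08,0],[0,0,0,0,0,0.05,0]]'
python3 -c "
from rig import sense;s=sense();print(s['force'],s['wrist_torque'],s['eef_pos'])"
```

```text
time_s: 7.55
eef_pos: [582.0, 146.9, 112.8]
ee_rot: [0.0, -0.037, 0.999, -0.0]
force: [-1.0, -1.7, 3.7]
grip_width: 0.152
grip_force: 59.6
[-1.00191411 -1.66015716  3.66662898] [-0.21587102  0.24581362  0.26103823] [582.00783475 146.86410592 112.82960252]
```

```bash
python3 -m jog '[[0,0,0,0,0,0.08,0],[0,0,0,0,0,0.08,0],[0,0,0,0,0,0.08,0],[0,0,0,0,0,0.08,0],[0,0,0,0,0,0.05,0]]'
python3 -m jog '[[0,0,0,0,0,0.05,0],[0,0,0,0,0,0.015,0],[0,0,0,0,0,0,0],[0,0,0,0,0,0,0]]'
python3 - <<'E'
from h import *
s=sense(); im=eyes.capture("wrist"); c=eyes.calibration("wrist")
M=R.from_quat(s['ee_rot'][[1,2,3,0]]).as_matrix();print(np.degrees(np.arctan2(M[1,0],M[0,0])),s['wrist_torque'],s['force'],s['eef_pos'])
cv2.imwrite("pics/w3.png",im[:,:,::-1]); m=masks(im); tl=lambda P:((P-s['eef_pos'])@M).round(1)
for n in('green','red'):
    for p,a,k in blobs(m[n],4):
        t=tl(plane(c,p,90,s))[0]
        if np.hypot(*t[:2])<60: print(n,p,a,t)
h=cv2.cvtColor(im,cv2.COLOR_RGB2HSV); w=(h[:,:,1]<90)&(h[:,:,2]>110)
for p,a,_ in blobs(w,5):
    t=tl(plane(c,p,96,s))[0]
    if np.hypot(*t[:2])<50: print('white',p,a,t)
t=eyes.capture("top")
cv2.imwrite("pics/fin.png",np.hstack([im[120:420,180:480],cv2.resize(t[180:260,245:325],(300,300),interpolation=2)])[:,:,::-1])
E
```

```text
time_s: 8.05
eef_pos: [581.9, 146.6, 112.8]
ee_rot: [0.0, 0.147, 0.989, -0.001]
force: [-2.3, -3.6, 4.4]
grip_width: 0.151
grip_force: 59.7
time_s: 8.45
eef_pos: [581.9, 146.6, 112.8]
ee_rot: [0.0, 0.178, 0.984, -0.0]
force: [-2.7, -5.1, 4.8]
grip_width: 0.153
grip_force: 59.9
159.5511886349738 [-0.64738243  0.42918997  0.16855444] [-2.72455289 -5.12925745  4.771489  ] [581.93681039 146.57909316 112.84994128]
green [322.3 207. ] 274 [45.7  0.8 22.8]
red [395.3 237. ] 241 [32.4 32.8 22.8]
red [255.8 354.4] 48 [-30.7 -33.3  22.9]
white [322.5 234.5] 193 [35.4  0.8 16.8]
```

View pics/fin.png

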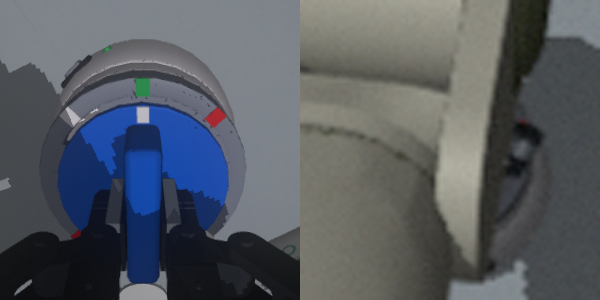

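The pip at (322,235) lines up with the green mark at (322,207). The lid is flat on the collar and still gripped at about 60 N, so I hand in.

```bash
python3 -c "
from rig import finish_job;print(finish_job())"
```

```text
the job is handed in; nothing more can be done
None
```

The lid is seated in the mill and turned 45° clockwise so its bar points at the green pulse marks; I handed in the job at about 8.5 s with the gripper still holding the bar.

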